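Hold a sample stem centred in a Faraday cup

TASK

Two crumpled paper wipes were left on the lid of the Faraday cup, the round metal can with a hole in its lid: first put them both into the large foil dish, because charged paper at the mouth spoils the charge reading. Then take the sample stem with the flat rectangular grip out of the rack and lower it straight down through the middle of the hole without the stem ever touching the cup. Finish while still holding it there for the reading, upright, centred and still, with its collar about 20 mm above the rim of the hole, and leave everything else on the bench where it is.

Things in the scene. Friction and masses are not known exactly. Their poses are not given: they have to be found in the camera images.
- cup: Faraday cup and its meter, one fixed instrument: an upright round aluminium can 156 mm across with a flat lid 162 mm across, lid top 120 mm above the bench, and a meter case (130 deep, 190 wide, 78 mm high) joined to it on the cup's +x side, its near face 130 mm from the can's axis. Origin on the can's axis at bench height, z up.
- mouth (a point): centre of the hole in the cup's lid, at the top rim of the steel bush lining it. The rim is 124 mm above the bench (4 mm proud of the lid); the bush is 40 mm across outside, its bore 26 mm across and 29 mm deep, opening below into the hollow cup, which is free down to 103 mm under the rim.
- stem: sample stem, loose, about 60 g, upright in a rack hole, its collar resting on the rack's top: flat rectangular white grip 12 mm thick (x), 22 wide (y), 4 to 52 mm above the origin; under it a round collar 26 mm across, 4 thick; below that a steel shaft 8 mm across ending in a sample 12 mm across, its foot 85 mm below the origin. Origin on the axis at the collar's underside, z up.
- stem_tip (a point): centre of the foot of the sample stem, 85 mm below the underside of the collar
- rack: white plastic rack, fixed: 60 (x) by 170 (y) mm, 100 mm high; its top plate has three 16 mm holes, in a row along y at -50, 0 and 50 mm, each with a stem. Origin under its centre at bench height.
- ref_stem_a: a reference stem in the rack, to be left there: like the sample stem but with a round grip 14 mm in diameter and 36 mm high and a shorter shaft. Origin on the axis at the underside of its collar.
- ref_stem_b: a second, identical reference stem in the rack, to be left there
- wipe_a: a used paper wipe crumpled into a firm white ball about 40 mm across, loose (12 g or so), on the cup's lid beside the hole. Origin at its middle, 19 mm above the lid.
- wipe_b: the other crumpled wipe, alike, on the lid on the opposite side of the hole. Origin at its middle, 19 mm above the lid.
- waste_dish: the large round foil dish, fixed and empty: 144 mm across the rim, 45 mm high, floor 114 mm across and 3 mm above the bench. Origin under its centre at bench height.
- small_dish: a small round foil dish, 80 mm across and 32 mm high, loose; not part of the job. Origin under its centre.
- wash_bottle: plastic wash bottle, 64 mm across, 182 mm high with its spout, loose; not part of the job. Origin under its centre.
- mirror_ring: flat brass ring, 60 mm across and 6 mm high, loose; not part of the job. Origin under its centre.
- tweezers: steel tweezers, 120 mm long, lying loose; not part of the job. Origin near the middle of the underside.
- driver: screwdriver, 150 mm long, lying loose; not part of the job. Origin at the middle of the underside.
There are look-alikes about, which are no part of the job. Leave any pink or red look-alike of the waste_dish alone.

How it is judged:
By the outcome, as a careful person would: the job done as asked, in the order asked, and still so for the second after the job is handed in, while the arm keeps its last pose, push and grip.
It also fails if it takes over 67 s, if anything falls off the work surface, if the arm or the gripper's body presses on something with over 40 N, if the wrist force passes 120 N, or if a joint passes its speed limit or range.

ROBOT

A 6-joint arm with a two-finger parallel gripper is mounted at the origin on the work surface. World frame = base frame: x ahead of the robot, y to its left, z up, the work surface at z = 0. Lengths are in mm, angles in degrees, forces in N, time in s.
With the tool pointing down it reaches from about 350 to 850 mm from the base axis. Payload 8.1 kg.
Tool frame: the origin (TCP) lies midway between the tips of the shut fingers; the grasp point (between the pads) lies 19 mm behind it; y points along the fingers, x is the direction in which the jaws open and shut, and the axes are right-handed (so a half turn about y gives the same grasp; the last joint's range is limited). The gripper opens to 85 mm and grips with 20 to 120 N. Pads are 22 mm wide; open, the fingers measure 114 mm over their backs; the gripper's body (76 mm by 85 mm) begins 54 mm behind the grasp point. The pads swing forward as they close: fully open they stand 13 mm farther back than shut.
Start: joints at [-68.148, 7.471, 85.268, -0, 87.261, -4.893], TCP at [270.038, -535.803, 231.292] pointing down, gripper open.
Joint ranges: [-169.43, 169.43], [-51.17, 129.36], [1.28, 143.12], [-76.62, 256.62], [0, 156.53], [-152.29, 152.29]. Speed limits (degrees/s): [136.94, 136.94, 159.86, 180, 180, 180].

INTERFACE

Orientations are given as [roll, pitch, yaw] about the fixed x, y, z axes, in that order (R = Rz(yaw) Ry(pitch) Rx(roll)).
In Python, from bench import r gives the robot as it stands.
- The arm moves only by the tool move_arm, never from a script. Its arguments are lists of equal length, an entry for each row: "linear": the shift along the tool's x, y, z normalised to -1 to 1, where 1 is 300 mm, a list of three; "twist": the turn, a rotation vector about the tool's x, y, z normalised to -1 to 1, where 1 is pi/2 rad, a list of three; "hand": the opening, from -1 (shut) to 1 (fully open). A call has 1 to 12 rows; each row is the pose to reach, as a shift and turn from the pose measured when the call began, along the tool's axes at that moment; what a row does not reach only later rows make up. A row lasts 1/12 s, in which the tool goes at most 41.7 mm and 7.16 degrees, less where a joint would pass 70% of its speed; a pose out of reach is approached as far as the arm can. A call with a number of a shift or a turn outside -1 to 1 is refused whole. A call with a gripper value outside its range is refused whole. The fingers move at their own pace and stop on an object; "force" is the grip in N (left out, the last holds). Time passes only in rows, so rows that repeat a pose let the fingers close. It gives the time, the measured TCP pose, the force and the opening at its end, in the units of the state.
- r.sense(): the state, without advancing time (a new reading comes with each control period).
- r.snapshot(name): name is "scene" or "top"; returns a dict with "frame" (480x640x3 uint8, red, green, blue), "range_z" (480x640 float32, mm along the optical axis (not along the pixel's ray), 0 where there is no reading), "intrinsics" (3x3 intrinsics, pixels), "dist_coeffs" ([k1, k2, p1, p2, k3] as OpenCV has them; the pictures are not rectified), "R" (3x3) and "t" (3): a world point X has camera coordinates R X + t. Camera axes: x right, y down, z forward; pixel columns grow to the right and rows downward; lengths in mm; the calibration is good to about 2 mm. A picture is of the moment at which its call begins.
- r.hand_in(): hands the job in, once; it reports no verdict.
The state is a dict: "time": time; "joint_pos": joint angles; "qd": joint speeds; "joint_efforts": joint torques, N m; "tool_pos": TCP position; "tcp_rot": TCP orientation; "ft_force": force on the tool from outside, world axes, zero at the start; "wrist_torque": the same for the moment, N m; "finger_gap": finger opening in mm.
Only numpy, scipy, OpenCV 4.12 (cv2) and the standard library are available. Lean on these libraries where they do the work, as an engineer would, in place of code of your own. Each camera call takes 0.05 s, during which the arm holds its last target. There are 200 camera calls.

## Working session

There is one attempt and no reset: what is moved stays moved. The work goes in short steps, Python scripts to look and compute and a tool call to move; the robot and the scene stay as the last step left them, time stands still between calls to the robot, and variables do not carry over. Pictures are saved under pics/ and viewed, on a budget of 10 in all, crops included, one or two more only if the job needs it, and the job is handed in when it is done.

Besides the shell and the picture viewer there is one more tool, called after ">>>" by a JSON object that holds its "op" and its "data", one argument or row to a line. move_arm: Moves the arm, as the interface text tells. Scaled input: -1 to 1 covers 300 mm each way for a shift and pi/2 rad each way for a turn. Its arguments: {"type":"object","properties":{"linear":{"type":"array","items":{"type":"array","items":{"type":"number","minimum":-1,"maximum":1}}},"twist":{"type":"array","items":{"type":"array","items":{"type":"number","minimum":-1,"maximum":1}}},"hand":{"type":"array","items":{"type":"number"}},"force":{"type":"number"}},"required":["linear","twist","hand"]}

```bash
mkdir -p pics; ls; cat > h.py <<'E'
import numpy as np, cv2
from bench import r
from scipy.spatial.transform import Rotation as Ro
def snap(n):
    s=r.snapshot(n); np.savez(''+n+'.npz',**{k:np.array(v) for k,v in s.items()}); return s
def load(n): return dict(np.load(''+n+'.npz'))
def rays(s,uv):
    uv=np.asarray(uv,float).reshape(-1,1,2)
    p=cv2.undistortPoints(uv,np.array(s['intrinsics'],float),np.array(s['dist_coeffs'],float)).reshape(-1,2)
    d=np.c_[p,np.ones(len(p))]
    R=np.array(s['R']);t=np.array(s['t'])
    return -R.T@t, d@R   # world dirs, depth-scaled
def onplane(s,uv,z):
    c,d=rays(s,uv); return c+d*((z-c[2])/d[:,2])[:,None]
def cloud(s):
    v,u=np.mgrid[0:480,0:640]; c,d=rays(s,np.c_[u.ravel(),v.ravel()])
    P=c+d*s['range_z'].reshape(-1,1); P[s['range_z'].ravel()==0]=np.nan
    return P.reshape(480,640,3)
def proj(s,X):
    R=np.array(s['R'],float);t=np.array(s['t'],float)
    return cv2.projectPoints(np.asarray(X,float).reshape(-1,1,3),cv2.Rodrigues(R)[0],t,np.array(s['intrinsics'],float),np.array(s['dist_coeffs'],float))[0].reshape(-1,2)
def save(n,im): cv2.imwrite('pics/'+n+'.png',im[...,::-1])
E
python3 - <<'E'
from h import *
for n in('scene','top'):
    s=snap(n); save(n+'1',s['frame']); c,_=rays(s,[[320,240]]); print(n,c,s['intrinsics'][0])
print(r.sense())
E
```

```text
pics
scene [1077.42121357  443.15075321  861.42486976] [457.43055276   0.         316.91266801]
top [ 284.44547677  -35.56470134 1578.55212832] [575.48139516   0.         319.25798127]
{'time': 0.1, 'joint_pos': array([-6.81478265e+01,  7.51215410e+00,  8.53262695e+01,  2.41550384e-04,
        8.72633111e+01, -4.89270043e+00]), 'qd': array([ 0.04834445, -0.04738482, -0.22207425, -0.02534648,  0.05117806,
        0.01203454]), 'joint_efforts': array([ 8.39100758e-04, -5.70951605e+01, -5.01941264e+01, -2.59890294e-04,
        8.05503776e-03, -3.20021957e-05]), 'tool_pos': array([ 269.8372087 , -535.30383946,  230.30408529]), 'tcp_rot': array([-89.99108266,   0.10134343, -63.25512993]), 'ft_force': array([-0.54173261,  0.13157845, -0.06485527]), 'wrist_torque': array([ 0.06566387, -0.01040717, -0.00890671]), 'finger_gap': 85.13003217176887}
```

View pics/scene1.png

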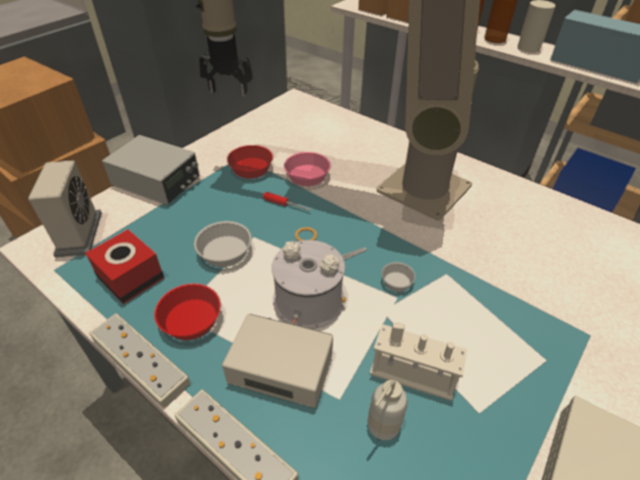

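View pics/top1.png

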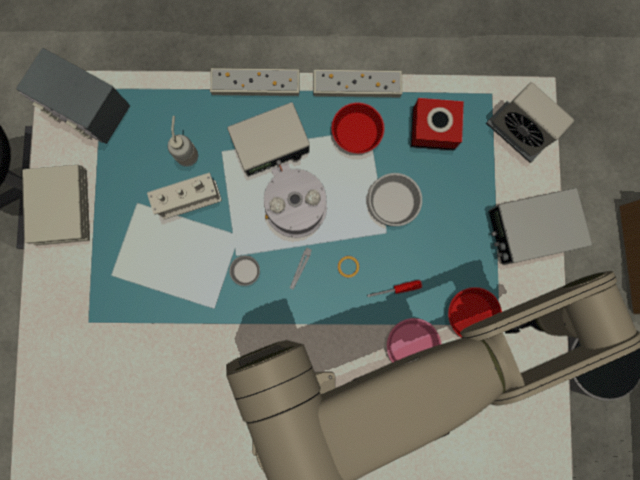

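The scene picture shows the cup at (308,280), wipes at (292,250) and (330,264), rack stems at (397,332), (422,345) and (449,353), and a grey dish at (223,245). In the top picture the cup is at (295,200), the wipes at (278,205) and (313,197), and the grey dish at (394,199).

Candidates for the dish: grey (394,199), red (357,128), red (474,312), pink (413,342) and small grey (245,270). I take the grey one at (394,199). Candidates for the stem: top (165,196), (182,190), (201,185). The flat grip looks like scene (397,332).

```bash
python3 - <<'E'
from h import *
a=load('scene');t=load('top')
A=cv2.resize(a['frame'][225:405,265:475],None,fx=3,fy=3,interpolation=2)
B=cv2.resize(t['frame'][160:225,140:430],None,fx=2.17,fy=2.17,interpolation=2)
im=np.zeros((540+B.shape[0],632,3),np.uint8)[:600+0]
im=np.zeros((600,800,3),np.uint8); im[:400,:467]=cv2.resize(A,(467,400)); im[410:410+141,:629]=B[:141,:629]; save('crop1',im)
for n,s in(('scene',a),('top',t)):
    P=cloud(s); x,y,z=P[...,0],P[...,1],P[...,2]
    def comps(name,m,mn=6):
        k,l,st,c=cv2.connectedComponentsWithStats(m.astype(np.uint8))
        for i in range(1,k):
            if st[i,4]>=mn:
                q=P[l==i]; print(n,name,st[i,4],'pix',c[i].round(1),'mean',q.mean(0).round(1),'min',q.min(0).round(0),'max',q.max(0).round(0))
    near=(x>350)&(x<900)&(abs(y)<450)
    comps('lid',near&(abs(z-120)<5),60)
    comps('z138-165',near&(z>132)&(z<170))
    comps('rack',near&(abs(z-100)<4),60)
    comps('grip',near&(z>106)&(z<170)&(y>100))
    comps('dishrim',near&(abs(z-43)<4),60)
# can/dish by colour in top
p=onplane(t,[[394,199],[295,200],[201,185],[182,190],[165,196]],0);print(p.round(0))
E
```

```text
scene lid 2587 pix [306.4 269.5] mean [566.8   6.5 119.5] min [476. -78. 115.] max [639.  83. 125.]
scene lid 184 pix [392.7 402.1] mean [708.4 317.5 118.2] min [679. 299. 115.] max [726. 332. 125.]
scene z138-165 240 pix [290.9 249.9] mean [564.8 -38.9 148.5] min [543. -60. 132.] max [579. -25. 162.]
scene z138-165 268 pix [328.8 263.3] mean [544.   50.  148.6] min [522.  29. 132.] max [560.  67. 161.]
scene z138-165 130 pix [397.2 328.5] mean [592.6 250.3 145.7] min [578. 238. 132.] max [600. 261. 153.]
scene z138-165 48 pix [423.1 338.2] mean [575.4 297.4 137.8] min [567. 290. 132.] max [580. 304. 142.]
scene z138-165 55 pix [450.2 345.5] mean [558.6 344.4 139. ] min [551. 337. 132.] max [564. 351. 143.]
scene z138-165 36 pix [385.8 383.8] mean [700.1 294.6 142.8] min [688. 291. 137.] max [711. 304. 170.]
scene z138-165 214 pix [393.7 391.1] mean [702.7 312.2 142.5] min [684. 301. 132.] max [716. 323. 169.]
scene rack 131 pix [307.4 294.7] mean [608.3  43.5  99.9] min [545. -28.  96.] max [636.  79. 104.]
scene rack 1982 pix [421.6 351. ] mean [576.4 301.2  99.9] min [518. 206.  9
[... 1860 characters left out ...]
46.]
top z138-165 211 pix [277.1 204. ] mean [536.6  43.6 152. ] min [518.  24. 134.] max [559.  65. 165.]
top rack 1019 pix [181.2 193.9] mean [569.7 296.5 100.4] min [516. 208.  96.] max [624. 386. 104.]
top grip 390 pix [178.6 145.6] mean [692.1 302.7 125. ] min [666. 276. 106.] max [725. 334. 169.]
top grip 96 pix [197.7 185.6] mean [584.6 247.1 136.9] min [574. 236. 106.] max [605. 262. 160.]
top grip 56 pix [179.8 192.1] mean [569.3 294.3 127.4] min [563. 285. 106.] max [581. 306. 146.]
top grip 53 pix [160.9 197.5] mean [554.5 341.7 127.9] min [547. 334. 106.] max [565. 350. 146.]
[[ 581. -274.    0.]
 [ 575.    2.    0.]
 [ 615.  265.    0.]
 [ 600.  317.    0.]
 [ 583.  364.    0.]]
```

View pics/crop1.png

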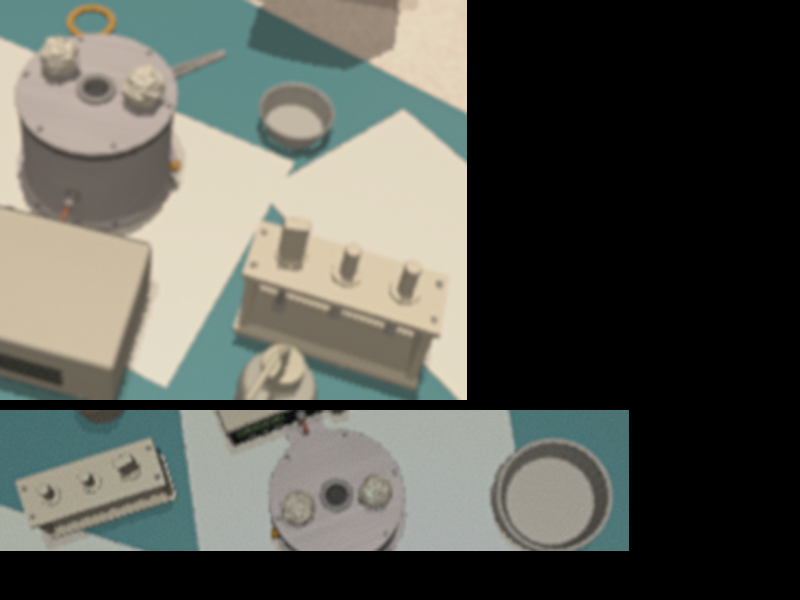

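The crop confirms the choices. The flat grip is the stem nearest the cup (crop (295,243), top (197,185)), the two round ones are reference stems, and the dish is the grey one at top (394,199). Next I need precise mouth and dish centres and the stem's yaw.

```bash
cat >> h.py <<'E'
def plan(p,yaw,s=None):
    s=s or r.sense(); q=np.array(s['tool_pos']);R0=Ro.from_euler('xyz',s['tcp_rot'],degrees=True)
    R1=Ro.from_euler('xyz',[-90,0,yaw],degrees=True)
    l=R0.inv().apply(np.array(p)-q)/300; w=(R0.inv()*R1).as_rotvec()/(np.pi/2)
    print('lin',l.round(4),'tw',w.round(4),'rows',round(max(np.linalg.norm(l)*300/41.7,np.linalg.norm(w)*90/7.16),1))
def st():
    s=r.sense(); print('t',round(s['time'],2),'p',s['tool_pos'].round(1),'rpy',s['tcp_rot'].round(2),'F',s['ft_force'].round(1),'gap',round(s['finger_gap'],1)); return s
E
cat > m.py <<'E'
from h import *
for n in('scene','top'):
    s=load(n);P=cloud(s);x,y,z=[P[...,i] for i in range(3)]
    def circ(m,zz,name):
        c=max(cv2.findContours(m.astype(np.uint8),0,1)[0],key=cv2.contourArea)
        q=onplane(s,cv2.convexHull(c).reshape(-1,2),zz); cc,rr=cv2.minEnclosingCircle(q[:,:2].astype(np.float32)); print(n,name,np.round(cc,1),round(rr,1))
    circ((abs(z-120)<5)&(np.hypot(x-557,y)<95),120,'lid r81')
    circ((z>35)&(z<52)&(np.hypot(x-573,y+268)<90),45,'dish r72')
    g=cv2.cvtColor(s['frame'],cv2.COLOR_RGB2GRAY)
    u,v=proj(s,[557,1,124])[0]; k=14
    u0,v0=int(u)-k,int(v)-k; w=cv2.resize(g[v0:v0+2*k,u0:u0+2*k],None,fx=8,fy=8,interpolation=2)
    mm=(w<75).astype(np.uint8)
    for c in cv2.findContours(mm,0,1)[0]:
        if cv2.contourArea(c)>900:
            e=cv2.fitEllipse(c); p=np.array(e[0])/8-7/16+[u0,v0]; print(n,'hole',p.round(1),onplane(s,p,124).round(1),np.round(e[1],0)/8)
    for z0,nm,c0 in((152,'stem',(586,248)),(136,'ra',(570,296)),(136,'rb',(555,343))):
        m=(z>z0-6)&(np.hypot(x-c0[0],y-c0[1])<25); q=P[m][:,:2].astype(np.float32)
        print(n,nm,m.sum(),np.round(cv2.minAreaRect(q),1) if 0 else [np.round(i,1) for i in cv2.minAreaRect(q)],np.median(P[m][:,2]))
E
python3 m.py; python3 -c "
from h import *
plan([420,-290,260],-25);plan([557,-44,230],0)"
```

```text
scene lid r81 [558.3   3.4] 82.1
scene dish r72 [ 574.7 -266. ] 73.1
scene stem 77 [array([590.1, 249.3]), array([13.8, 21.9]), np.float64(37.0)] 150.52103245687044
scene ra 52 [array([574.5, 296.8]), array([13.3, 12.2]), np.float64(56.3)] 138.34266844015133
scene rb 59 [array([558.5, 344.5]), array([12.5, 12.6]), np.float64(26.3)] 139.52650274318228
top lid r81 [5.566e+02 3.000e-01] 80.9
top dish r72 [ 574.2 -270.8] 73.0
top hole [294.5 198.6] [[556.    0.8 124. ]] [8.875 9.375]
top stem 47 [array([586.2, 248.5]), array([14.3, 20.5]), np.float64(23.3)] 151.52745091407178
top ra 30 [array([570.8, 295.9]), array([12.1, 12.4]), np.float64(37.7)] 140.06601421273956
top rb 29 [array([554.4, 343.8]), array([14.1, 12.7]), np.float64(81.9)] 139.0212636451738
lin [-0.5051 -0.098   0.815 ] tw [-0.0005 -0.4251 -0.0011] rows 6.9
lin [-1.0317  0.0031  1.5918] tw [-7.000e-04 -7.028e-01 -1.000e-03] rows 13.6
```

>>> {"op": "move_arm", "data": {
  "linear": [
    [-0.505,-0.098,0.815],
    [-0.505,-0.098,0.815],
    [-0.505,-0.098,0.815],
    [-0.505,-0.098,0.815],
    [-0.505,-0.098,0.815],
    [-0.505,-0.098,0.815],
    [-0.505,-0.098,0.815],
    [-0.505,-0.098,0.815]
  ],
  "twist": [
    [0,-0.425,0],
    [0,-0.425,0],
    [0,-0.425,0],
    [0,-0.425,0],
    [0,-0.425,0],
    [0,-0.425,0],
    [0,-0.425,0],
    [0,-0.425,0]
  ],
  "hand": [0.5,0.5,0.5,0.5,0.5,0.5,0.5,0.5],
  "force": 20
}}

```text
time: 0.77
tool_pos: [423.2, -284.6, 260.8]
tcp_rot: [-89.8, -0.0, -24.7]
ft_force: [-0.3, -0.5, -0.2]
finger_gap: 64.0
```

```bash
python3 -c "
from h import *
st();plan([557,-45,190],0)"
```

```text
t 0.77 p [ 423.2 -284.6  260.8] rpy [-89.78  -0.   -24.67] F [-0.3 -0.5 -0.2] gap 64.0
lin [0.0719 0.2395 0.9109] tw [-0.0024 -0.2741  0.0006] rows 6.8
```

>>> {"op": "move_arm", "data": {
  "linear": [
    [0.072,0.15,0.911],
    [0.072,0.15,0.911],
    [0.072,0.15,0.911],
    [0.072,0.15,0.911],
    [0.072,0.15,0.911],
    [0.072,0.15,0.911],
    [0.072,0.15,0.911],
    [0.072,0.239,0.911],
    [0.072,0.239,0.911],
    [0.072,0.239,0.911],
    [0.072,0.239,0.911]
  ],
  "twist": [
    [-0.002,-0.274,0],
    [-0.002,-0.274,0],
    [-0.002,-0.274,0],
    [-0.002,-0.274,0],
    [-0.002,-0.274,0],
    [-0.002,-0.274,0],
    [-0.002,-0.274,0],
    [-0.002,-0.274,0],
    [-0.002,-0.274,0],
    [-0.002,-0.274,0],
    [-0.002,-0.274,0]
  ],
  "hand": [0.5,0.5,0.5,0.5,0.5,0.5,0.5,0.5,0.5,0.5,0.5]
}}

```text
time: 1.68
tool_pos: [556.6, -45.9, 190.5]
tcp_rot: [-90.0, -0.0, -0.1]
ft_force: [-0.5, -0.5, 0.3]
finger_gap: 64.1
```

```bash
python3 -c "
from h import *
st();plan([557,-45,125],0)"
```

```text
t 1.68 p [556.6 -45.9 190.5] rpy [-8.999e+01 -1.000e-02 -6.000e-02] F [-0.5 -0.5  0.3] gap 64.1
lin [0.0012 0.2183 0.0029] tw [-0.0001 -0.0007  0.0001] rows 1.6
```

Descend to TCP z about 125, then close gently. The pads swing forward as they close but stay above the lid.

>>> {"op": "move_arm", "data": {
  "linear": [
    [0,0.07,0.002],
    [0,0.14,0.002],
    [0,0.215,0.002],
    [0,0.215,0.002],
    [0,0.215,0.002],
    [0,0.215,0.002],
    [0,0.215,0.002],
    [0,0.215,0.002],
    [0,0.215,0.002],
    [0,0.215,0.002],
    [0,0.215,0.002],
    [0,0.215,0.002]
  ],
  "twist": [
    [0,0,0],
    [0,0,0],
    [0,0,0],
    [0,0,0],
    [0,0,0],
    [0,0,0],
    [0,0,0],
    [0,0,0],
    [0,0,0],
    [0,0,0],
    [0,0,0],
    [0,0,0]
  ],
  "hand": [0.5,0.5,0.5,0.5,-0.4,-0.4,-0.4,-0.4,-0.4,-0.4,-0.4,-0.4],
  "force": 25
}}

```text
time: 2.68
tool_pos: [558.0, -45.8, 128.2]
tcp_rot: [-90.1, -0.2, -0.1]
ft_force: [-0.6, -1.3, 6.9]
finger_gap: 42.5
```

>>> {"op": "move_arm", "data": {
  "linear": [
    [0,-0.1,0],
    [0,-0.2,0],
    [0,-0.3,0],
    [0,-0.3,0],
    [0,-0.3,0]
  ],
  "twist": [
    [0,0,0],
    [0,0,0],
    [0,0,0],
    [0,0,0],
    [0,0,0]
  ],
  "hand": [-0.4,-0.4,-0.4,-0.4,-0.4]
}}

```text
time: 3.1
tool_pos: [559.5, -45.9, 221.6]
tcp_rot: [-90.1, -0.5, -0.0]
ft_force: [-0.1, -0.6, -0.3]
finger_gap: 41.8
```

```bash
python3 -c "
from h import *
st();plan([574,-268,110],0);plan([574,-268,75],0)
s=snap('scene');save('w1',cv2.resize(s['frame'][100:320,200:420],None,fx=2,fy=2))"
```

```text
t 3.1 p [559.5 -45.9 221.6] rpy [-9.011e+01 -5.500e-01 -5.000e-02] F [-0.1 -0.6 -0.3] gap 41.8
lin [ 0.0455  0.374  -0.7396] tw [ 0.0013 -0.0006  0.0061] rows 6.0
lin [ 0.0443  0.4907 -0.7394] tw [ 0.0013 -0.0006  0.0061] rows 6.4
```

View pics/w1.png

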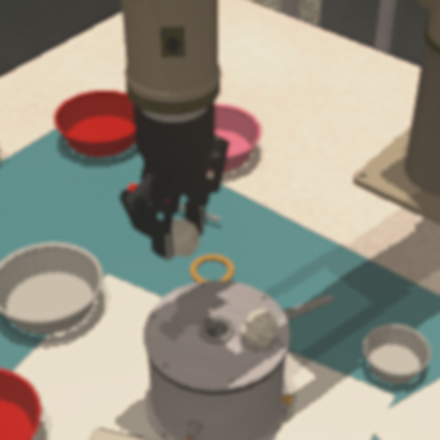

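Wipe A is held, at crop (182,238), and wipe B is still on the lid at (260,330). Carry A to the dish.

>>> {"op": "move_arm", "data": {
  "linear": [
    [0.05,0,-0.13],
    [0.05,0,-0.27],
    [0.05,0,-0.4],
    [0.05,0,-0.54],
    [0.05,0,-0.67],
    [0.05,0,-0.8],
    [0.05,0.13,-0.8],
    [0.05,0.26,-0.8],
    [0.046,0.39,-0.8],
    [0.045,0.52,-0.8],
    [0.045,0.64,-0.8],
    [0.045,0.64,-0.8]
  ],
  "twist": [
    [0,0,0.006],
    [0,0,0.006],
    [0,0,0.006],
    [0,0,0.006],
    [0,0,0.006],
    [0,0,0.006],
    [0,0,0.006],
    [0,0,0.006],
    [0,0,0.006],
    [0,0,0.006],
    [0,0,0.006],
    [0,0,0.006]
  ],
  "hand": [-0.4,-0.4,-0.4,-0.4,-0.4,-0.4,-0.4,-0.4,-0.4,-0.4,-0.4,-0.4]
}}

```text
time: 4.15
tool_pos: [565.3, -281.6, 16.2]
tcp_rot: [-89.6, 1.1, -0.1]
ft_force: [-2.0, 0.8, -2.4]
finger_gap: 42.3
```

>>> {"op": "move_arm", "data": {
  "linear": [
    [0,0,0],
    [0,0,0],
    [0,0,0],
    [0,0,0],
    [0,0,0],
    [0,-0.13,0],
    [0,-0.26,0],
    [0,-0.39,0],
    [0,-0.52,0],
    [0,-0.64,0]
  ],
  "twist": [
    [0,0,0],
    [0,0,0],
    [0,0,0],
    [0,0,0],
    [0,0,0],
    [0,0,0],
    [0,0,0],
    [0,0,0],
    [0,0,0],
    [0,0,0]
  ],
  "hand": [-0.4,0.35,0.35,0.35,0.35,0.35,0.35,0.35,0.35,0.35]
}}

```text
time: 4.98
tool_pos: [569.5, -283.5, 212.9]
tcp_rot: [-89.7, 0.9, -0.1]
ft_force: [0.7, 0.3, 0.1]
finger_gap: 57.7
```

```bash
python3 -c "
from h import *
st();plan([538.5,45.5,200],0)"
```

```text
t 4.98 p [ 569.5 -283.5  212.9] rpy [-8.968e+01  8.700e-01 -6.000e-02] F [0.7 0.3 0.1] gap 57.7
lin [-0.1039  0.0508  1.0963] tw [-0.0036 -0.0007 -0.0097] rows 7.9
```

>>> {"op": "move_arm", "data": {
  "linear": [
    [-0.104,0,0.98],
    [-0.104,0,0.98],
    [-0.104,0,0.98],
    [-0.104,0,0.98],
    [-0.104,0,0.98],
    [-0.104,0,0.98],
    [-0.104,0,0.98],
    [-0.104,0,0.98],
    [-0.104,0,0.98]
  ],
  "twist": [
    [-0.004,0,-0.01],
    [-0.004,0,-0.01],
    [-0.004,0,-0.01],
    [-0.004,0,-0.01],
    [-0.004,0,-0.01],
    [-0.004,0,-0.01],
    [-0.004,0,-0.01],
    [-0.004,0,-0.01],
    [-0.004,0,-0.01]
  ],
  "hand": [0.5,0.5,0.5,0.5,0.5,0.5,0.5,0.5,0.5]
}}

```text
time: 5.73
tool_pos: [539.1, 13.1, 217.0]
tcp_rot: [-90.0, -0.2, 0.2]
ft_force: [-0.6, -0.6, -0.1]
finger_gap: 64.1
```

```bash
python3 -c "
from h import *
st();plan([538.5,45.5,190],0);plan([538.5,45.5,126],0)
s=snap('scene');P=cloud(s)
m=(np.hypot(P[...,0]-574,P[...,1]+268)<52)&(P[...,2]>12)&(P[...,2]<60);print(m.sum(),np.median(P[m],0),P[m].max(0))
save('w2',cv2.resize(s['frame'][180:320,180:400],None,fx=2.5,fy=2.5))"
```

```text
t 5.73 p [539.1  13.1 217. ] rpy [-90.03  -0.22   0.2 ] F [-0.6 -0.6 -0.1] gap 64.1
lin [-0.0019  0.0899  0.1082] tw [0.0004 0.0022 0.0024] rows 1.0
lin [-0.0027  0.3032  0.1083] tw [0.0004 0.0022 0.0024] rows 2.3
169 [ 567.49524118 -269.33074153   32.19111909] [ 583.46395766 -256.7262309    43.46255895]
```

View pics/w2.png

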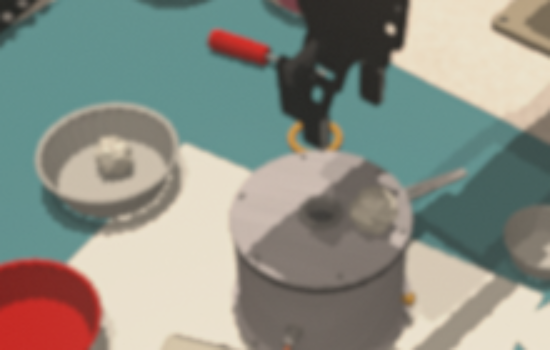

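Wipe A lies in the foil dish (crop (115,160)) and wipe B is undisturbed on the lid (crop (375,210)).

>>> {"op": "move_arm", "data": {
  "linear": [
    [-0.003,0,0.108],
    [-0.003,0,0.108],
    [-0.003,0.1,0.108],
    [-0.003,0.2,0.108],
    [-0.003,0.298,0.108],
    [-0.003,0.298,0.108],
    [-0.003,0.298,0.108],
    [-0.003,0.298,0.108],
    [-0.003,0.298,0.108],
    [-0.003,0.298,0.108],
    [-0.003,0.298,0.108],
    [-0.003,0.298,0.108]
  ],
  "twist": [
    [0,0.002,0.002],
    [0,0.002,0.002],
    [0,0.002,0.002],
    [0,0.002,0.002],
    [0,0.002,0.002],
    [0,0.002,0.002],
    [0,0.002,0.002],
    [0,0.002,0.002],
    [0,0.002,0.002],
    [0,0.002,0.002],
    [0,0.002,0.002],
    [0,0.002,0.002]
  ],
  "hand": [0.5,0.5,0.5,0.5,0.5,0.5,0.5,-0.4,-0.4,-0.4,-0.4,-0.4]
}}

```text
time: 6.78
tool_pos: [540.5, 43.1, 130.3]
tcp_rot: [-90.1, -0.3, -0.1]
ft_force: [-1.7, -2.4, 7.2]
finger_gap: 38.6
```

>>> {"op": "move_arm", "data": {
  "linear": [
    [0,0,0],
    [0,0,0],
    [0,0,0],
    [0,-0.1,0],
    [0,-0.2,0],
    [0,-0.3,0],
    [0,-0.3,0],
    [0,-0.3,0]
  ],
  "twist": [
    [0,0,0],
    [0,0,0],
    [0,0,0],
    [0,0,0],
    [0,0,0],
    [0,0,0],
    [0,0,0],
    [0,0,0]
  ],
  "hand": [-0.4,-0.4,-0.4,-0.4,-0.4,-0.4,-0.4,-0.4]
}}

```text
time: 7.45
tool_pos: [541.6, 43.4, 223.0]
tcp_rot: [-90.1, -0.6, -0.1]
ft_force: [0.2, -0.6, -0.5]
finger_gap: 38.5
```

```bash
python3 -c "
from h import *
st();plan([578,-240,215],0);plan([578,-240,40],0)"
```

```text
t 7.45 p [541.6  43.4 223. ] rpy [-9.011e+01 -5.800e-01 -8.000e-02] F [ 0.2 -0.6 -0.5] gap 38.5
lin [ 0.1224  0.0298 -0.9444] tw [ 0.0013 -0.0009  0.0064] rows 6.9
lin [ 0.1165  0.6131 -0.9432] tw [ 0.0013 -0.0009  0.0064] rows 8.1
```

>>> {"op": "move_arm", "data": {
  "linear": [
    [0.124,0,-0.13],
    [0.124,0,-0.27],
    [0.124,0,-0.4],
    [0.124,0,-0.54],
    [0.124,0,-0.67],
    [0.124,0,-0.8],
    [0.124,0,-0.94],
    [0.124,0,-0.94],
    [0.124,0,-0.94],
    [0.124,0,-0.94]
  ],
  "twist": [
    [0,0,0.006],
    [0,0,0.006],
    [0,0,0.006],
    [0,0,0.006],
    [0,0,0.006],
    [0,0,0.006],
    [0,0,0.006],
    [0,0,0.006],
    [0,0,0.006],
    [0,0,0.006]
  ],
  "hand": [-0.4,-0.4,-0.4,-0.4,-0.4,-0.4,-0.4,-0.4,-0.4,-0.4]
}}

```text
time: 8.28
tool_pos: [577.7, -238.3, 222.1]
tcp_rot: [-90.0, 0.1, -0.1]
ft_force: [-0.6, 0.8, -0.4]
finger_gap: 38.8
```

```bash
python3 -c "
from h import *
st();plan([580,-240,32],0)"
```

```text
t 8.28 p [ 577.7 -238.3  222.1] rpy [-90.01   0.1   -0.14] F [-0.6  0.8 -0.4] gap 38.8
lin [ 0.0089  0.6337 -0.0054] tw [ 0.0001 -0.0016 -0.0011] rows 4.6
```

>>> {"op": "move_arm", "data": {
  "linear": [
    [0.009,0.12,0],
    [0.009,0.24,0],
    [0.009,0.36,0],
    [0.009,0.48,0],
    [0.009,0.56,0],
    [0.009,0.6,0],
    [0.009,0.63,0],
    [0.009,0.63,0],
    [0.009,0.63,0]
  ],
  "twist": [
    [0,0,0],
    [0,0,0],
    [0,0,0],
    [0,0,0],
    [0,0,0],
    [0,0,0],
    [0,0,0],
    [0,0,0],
    [0,0,0]
  ],
  "hand": [-0.4,-0.4,-0.4,-0.4,-0.4,-0.4,-0.4,-0.4,-0.4]
}}

```text
time: 9.03
tool_pos: [581.0, -238.1, 34.4]
tcp_rot: [-90.0, 0.0, -0.1]
ft_force: [-0.8, 0.2, 0.9]
finger_gap: 38.8
```

>>> {"op": "move_arm", "data": {
  "linear": [
    [0,0,0],
    [0,0,0],
    [0,0,0],
    [0,0,0],
    [0,0,0],
    [0,-0.1,0],
    [0,-0.22,0],
    [0,-0.35,0],
    [0,-0.48,0],
    [0,-0.6,0],
    [0,-0.65,0],
    [0,-0.65,0]
  ],
  "twist": [
    [0,0,0],
    [0,0,0],
    [0,0,0],
    [0,0,0],
    [0,0,0],
    [0,0,0],
    [0,0,0],
    [0,0,0],
    [0,0,0],
    [0,0,0],
    [0,0,0],
    [0,0,0]
  ],
  "hand": [-0.4,0.2,0.2,0.2,0.2,0.2,0.2,0.2,0.2,0.2,0.2,0.2]
}}

```text
time: 10.03
tool_pos: [583.5, -239.3, 236.4]
tcp_rot: [-90.3, -0.5, -0.1]
ft_force: [0.5, -0.1, 1.1]
finger_gap: 51.6
```

```bash
python3 -c "
from h import *
st();plan([560,-40,250],0); plan([575,60,250],0)"
```

```text
t 10.03 p [ 583.5 -239.3  236.4] rpy [-90.3   -0.49  -0.1 ] F [ 0.5 -0.1  1.1] gap 51.6
lin [-0.0793 -0.0497  0.664 ] tw [ 0.0034 -0.0012  0.0055] rows 4.8
lin [-0.0299 -0.051   0.9974] tw [ 0.0034 -0.0012  0.0055] rows 7.2
```

>>> {"op": "move_arm", "data": {
  "linear": [
    [-0.03,-0.05,0.13],
    [-0.03,-0.05,0.27],
    [-0.03,-0.05,0.41],
    [-0.03,-0.05,0.54],
    [-0.03,-0.05,0.67],
    [-0.03,-0.05,0.8],
    [-0.03,-0.05,0.93],
    [-0.03,-0.05,1.0],
    [-0.03,-0.05,1.0]
  ],
  "twist": [
    [0,0,0],
    [0,0,0],
    [0,-0.1,0],
    [0,-0.2,0],
    [0,-0.2,0],
    [0,-0.2,0],
    [0,-0.2,0],
    [0,-0.2,0],
    [0,-0.2,0]
  ],
  "hand": [0.2,0.2,0.2,0.2,0.2,0.2,0.2,0.2,0.2]
}}

```text
time: 10.78
tool_pos: [574.0, 65.3, 248.3]
tcp_rot: [-90.3, -0.3, 18.2]
ft_force: [-0.2, 0.5, 0.6]
finger_gap: 51.3
```

```bash
python3 -c "
from h import *
st();plan([586.5,248.5,190],18.5)
s=snap('scene');a=load('top')
P=cloud(s);g=P[...,2]
m=(np.hypot(P[...,0]-574,P[...,1]+268)<60)&(g>15)&(g<60);print(m.sum())
save('w3',cv2.resize(s['frame'][180:400,180:480],None,fx=2.5,fy=2.5))"
```

```text
t 10.78 p [574.   65.3 248.3] rpy [-90.32  -0.3   18.16] F [-0.2  0.5  0.6] gap 51.3
lin [0.2288 0.1924 0.5683] tw [ 0.0036 -0.0038  0.0034] rows 4.6
384
```

View pics/w3.png

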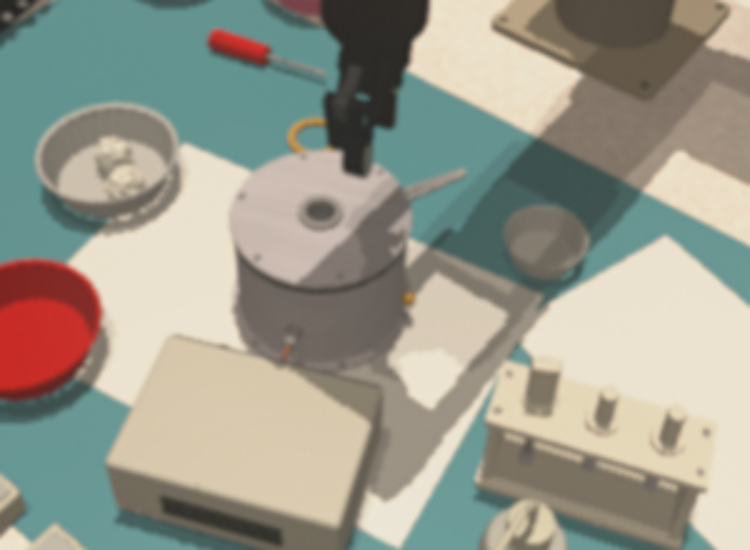

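Both wipes are in the dish (crop (113,150) and (125,180)) and the lid is clear, with the mouth at crop (320,212). Next is the stem.

>>> {"op": "move_arm", "data": {
  "linear": [
    [0.05,0,0.12],
    [0.1,0,0.25],
    [0.15,0,0.37],
    [0.2,0,0.49],
    [0.229,0,0.568],
    [0.229,0.06,0.568],
    [0.229,0.13,0.568],
    [0.229,0.19,0.568],
    [0.229,0.19,0.568],
    [0.229,0.19,0.568]
  ],
  "twist": [
    [0.003,-0.004,0.003],
    [0.003,-0.004,0.003],
    [0.003,-0.004,0.003],
    [0.003,-0.004,0.003],
    [0.003,-0.004,0.003],
    [0.003,-0.004,0.003],
    [0.003,-0.004,0.003],
    [0.003,-0.004,0.003],
    [0.003,-0.004,0.003],
    [0.003,-0.004,0.003]
  ],
  "hand": [0.2,0.2,0.2,0.2,0.2,0.2,0.2,0.2,0.2,0.2]
}}

```text
time: 11.67
tool_pos: [586.1, 244.5, 188.5]
tcp_rot: [-90.1, 0.2, 18.4]
ft_force: [0.1, -0.2, 0.8]
finger_gap: 51.3
```

```bash
python3 -c "
from h import *
st();plan([586.5,248.5,113],18.5)"
```

```text
t 11.67 p [586.1 244.5 188.5] rpy [-90.14   0.23  18.4 ] F [ 0.1 -0.2  0.8] gap 51.3
lin [0.0064 0.2517 0.013 ] tw [ 0.0016 -0.0011 -0.0025] rows 1.8
```

>>> {"op": "move_arm", "data": {
  "linear": [
    [0.006,0.06,0.013],
    [0.006,0.12,0.013],
    [0.006,0.18,0.013],
    [0.006,0.25,0.013],
    [0.006,0.25,0.013],
    [0.006,0.25,0.013],
    [0.006,0.25,0.013],
    [0.006,0.25,0.013]
  ],
  "twist": [
    [0.0016,-0.001,-0.0025],
    [0.0016,-0.001,-0.0025],
    [0.0016,-0.001,-0.0025],
    [0.0016,-0.001,-0.0025],
    [0.0016,-0.001,-0.0025],
    [0.0016,-0.001,-0.0025],
    [0.0016,-0.001,-0.0025],
    [0.0016,-0.001,-0.0025]
  ],
  "hand": [0.2,0.2,0.2,0.2,0.2,0.2,0.2,0.2]
}}

```text
time: 12.33
tool_pos: [588.0, 248.7, 116.2]
tcp_rot: [-90.0, -0.2, 18.5]
ft_force: [-0.0, 0.6, 0.2]
finger_gap: 50.8
```

```bash
python3 -c "
from h import *
st();plan([586.5,248.5,113],18.5);print(r.sense()['qd'].round(2))"
```

```text
t 12.33 p [588.  248.7 116.2] rpy [-90.01  -0.21  18.47] F [-0.   0.6  0.2] gap 50.8
lin [-0.0049  0.0108  0.0011] tw [ 0.0001 -0.0003  0.0023] rows 0.1
[ 0.21  0.    0.2   0.06 -0.23 -0.02]
```

>>> {"op": "move_arm", "data": {
  "linear": [
    [-0.003,0.008,0.001],
    [-0.003,0.008,0.001],
    [-0.003,0.008,0.001],
    [-0.003,0.008,0.001],
    [-0.003,0.008,0.001],
    [-0.003,0.008,0.001],
    [-0.003,0.008,0.001],
    [-0.003,0.008,0.001],
    [-0.003,0.008,0.001],
    [-0.003,0.008,0.001],
    [-0.003,0.008,0.001],
    [-0.003,0.008,0.001]
  ],
  "twist": [
    [0,0,0.002],
    [0,0,0.002],
    [0,0,0.002],
    [0,0,0.002],
    [0,0,0.002],
    [0,0,0.002],
    [0,0,0.002],
    [0,0,0.002],
    [0,0,0.002],
    [0,0,0.002],
    [0,0,0.002],
    [0,0,0.002]
  ],
  "hand": [0.2,-0.2,-0.5,-1,-1,-1,-1,-1,-1,-1,-1,-1],
  "force": 40
}}

```text
time: 13.33
tool_pos: [587.3, 248.7, 114.2]
tcp_rot: [-90.0, -0.1, 18.5]
ft_force: [-1.0, -1.7, 5.5]
finger_gap: 11.4
```

```bash
python3 -c "
from h import *
s=st();print(s['wrist_torque'].round(2))"
```

```text
t 13.33 p [587.3 248.7 114.2] rpy [-9.001e+01 -6.000e-02  1.847e+01] F [-1.  -1.7  5.5] gap 11.4
[-0.05  0.17  0.04]
```

>>> {"op": "move_arm", "data": {
  "linear": [
    [0,0,0],
    [0,-0.03,0],
    [0,-0.06,0],
    [0,-0.1,0],
    [0,-0.15,0],
    [0,-0.21,0],
    [0,-0.28,0],
    [0,-0.36,0],
    [0,-0.44,0],
    [0,-0.52,0],
    [0,-0.52,0],
    [0,-0.52,0]
  ],
  "twist": [
    [0,0,0],
    [0,0,0],
    [0,0,0],
    [0,0,0],
    [0,0,0],
    [0,0,0],
    [0,0,0],
    [0,0,0],
    [0,0,0],
    [0,0,0],
    [0,0,0],
    [0,0,0]
  ],
  "hand": [-1,-1,-1,-1,-1,-1,-1,-1,-1,-1,-1,-1],
  "force": 60
}}

```text
time: 14.33
tool_pos: [588.3, 249.1, 273.6]
tcp_rot: [-90.0, -0.4, 18.5]
ft_force: [-0.7, -0.4, -1.1]
finger_gap: 11.2
```

```bash
python3 -c "
from h import *
s=st();plan([560,80,275],18.5);plan([557,1.5,275],18.5)"
```

```text
t 14.33 p [588.3 249.1 273.6] rpy [-90.01  -0.37  18.47] F [-0.7 -0.4 -1.1] gap 11.2
lin [-0.268  -0.0063 -0.5048] tw [ 0.0001 -0.0003  0.0041] rows 4.1
lin [-0.3604 -0.0069 -0.7498] tw [ 0.0001 -0.0003  0.0041] rows 6.0
```

>>> {"op": "move_arm", "data": {
  "linear": [
    [-0.03,-0.005,-0.07],
    [-0.07,-0.006,-0.15],
    [-0.12,-0.006,-0.25],
    [-0.17,-0.007,-0.35],
    [-0.22,-0.007,-0.45],
    [-0.26,-0.007,-0.55],
    [-0.31,-0.007,-0.64],
    [-0.34,-0.007,-0.7],
    [-0.355,-0.007,-0.74],
    [-0.36,-0.007,-0.75],
    [-0.36,-0.007,-0.75],
    [-0.36,-0.007,-0.75]
  ],
  "twist": [
    [0,0,0.004],
    [0,0,0.004],
    [0,0,0.004],
    [0,0,0.004],
    [0,0,0.004],
    [0,0,0.004],
    [0,0,0.004],
    [0,0,0.004],
    [0,0,0.004],
    [0,0,0.004],
    [0,0,0.004],
    [0,0,0.004]
  ],
  "hand": [-1,-1,-1,-1,-1,-1,-1,-1,-1,-1,-1,-1]
}}

```text
time: 15.33
tool_pos: [557.1, 2.4, 274.6]
tcp_rot: [-90.0, 0.0, 18.5]
ft_force: [-0.7, 1.0, -0.7]
finger_gap: 11.3
```

```bash
python3 -c "
from h import *
s=st();print(s['qd'].round(2))
a=snap('scene');t=snap('top')
X=s['tool_pos']
for n,q in(('foot',X+[0,0,-99]),('collar',X+[0,0,-14]),('mouth',np.array([556.8,1.5,124]))): print(n,proj(a,q).round(1))
u,v=proj(a,X+[0,0,-60])[0].astype(int)
print(u,v)
A=cv2.resize(a['frame'][v-50:v+60,u-65:u+65],None,fx=6,fy=6,interpolation=2)[:600];save('h1',A);print(u-65,v-50)"
```

```text
t 15.33 p [557.1   2.4 274.6] rpy [-8.996e+01  2.000e-02  1.849e+01] F [-0.7  1.  -0.7] gap 11.3
[ 0.89  0.03 -0.19 -0.08  0.01 -0.04]
foot [[307.6 247.7]]
collar [[307.2 217.5]]
mouth [[307.6 264. ]]
307 234
242 184
```

View pics/h1.png

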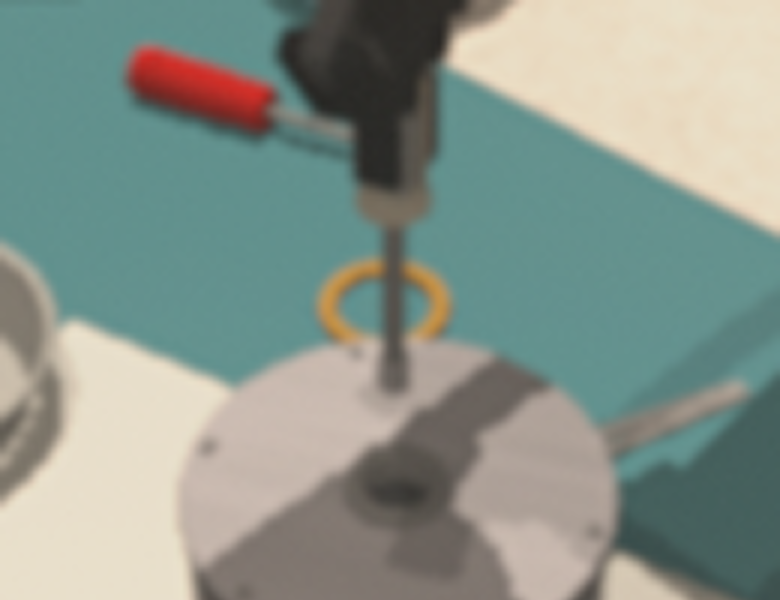

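The picture shows the stem hanging straight, with the shaft at crop x≈394, the foot at (394,390) and the bore centre at (398,485). I will refine the relative offset in the same camera.

```bash
cat > rel.py <<'E'
from h import *
a=load('scene'); X=r.sense()['tool_pos']; g0=cv2.cvtColor(cv2.imread('pics/scene1.png'),cv2.COLOR_BGR2GRAY)
t0=cv2.cvtColor(cv2.imread('pics/top1.png'),cv2.COLOR_BGR2GRAY); t=load('top')
for n,s,g in(('scene',a,g0),('top',t,t0)):
    u,v=proj(s,[556.8,1.5,124])[0]; u0,v0=int(u)-10,int(v)-10
    w=cv2.resize(g[v0:v0+21,u0:u0+21],None,fx=8,fy=8,interpolation=2)
    for th in (80,90,100,110,120):
        for c in cv2.findContours((w<th).astype(np.uint8),0,1)[0]:
            if cv2.contourArea(c)>900:
                e=cv2.fitEllipse(c); p=(np.array(e[0])+.5)/8-.5+[u0,v0]; print(n,th,p.round(2),np.round(np.array(e[1])/8,1),onplane(s,p,124).round(1))
g=cv2.cvtColor(a['frame'],cv2.COLOR_RGB2GRAY).astype(float)
for v in range(218,252,2):
    row=g[v,298:318]; bg=(row[:4].mean()+row[-4:].mean())/2; d=np.clip(bg-row-8,0,None)[4:16]; d[d<0]=0
    print(v,row.astype(int)[3:17],round((d*np.arange(302,314)).sum()/max(d.sum(),1),2))
c,_=rays(a,[[300,200]]); e=np.array([X[0]-c[0],X[1]-c[1]]);e/=np.hypot(*e); print('view dir',e.round(2))
for z in(-20,-60,-95): print(proj(a,X+[0,0,z]).round(2))
E
python3 rel.py
```

```text
scene 80 [307.59 263.62] [3.7 9.9] [[555.9   0.8 124. ]]
scene 90 [307.77 263.91] [ 6.1 10.1] [[556.3   1.7 124. ]]
scene 100 [307.77 263.9 ] [ 7.1 10.8] [[556.3   1.6 124. ]]
scene 110 [307.75 263.92] [ 7.9 11.6] [[556.4   1.7 124. ]]
scene 120 [307.78 263.92] [ 8.6 12.3] [[556.3   1.7 124. ]]
scene 120 [298.09 257.38] [3.8 6. ] [[554.7 -27.7 124. ]]
top 80 [294.52 198.62] [9.2 9.8] [[555.9   0.8 124. ]]
top 90 [294.56 198.68] [ 9.9 10.5] [[555.7   0.7 124. ]]
top 100 [294.58 198.71] [10.5 11.2] [[555.7   0.6 124. ]]
top 110 [294.41 198.83] [11.4 12.8] [[555.4   1.1 124. ]]
top 120 [294.48 199.08] [14.1 14.6] [[554.7   0.9 124. ]]
218 [121 113 110 110 111 110 109 108 109 109 108 110 116 125] 307.48
220 [128 123 118 114 112 109 109 109 111 115 117 121 125 129] 307.1
222 [131 130 130 125 112  97  90  93 107 121 129 131 131 132] 307.17
224 [130 130 131 127 111  92  82  87 104 123 129 130 131 131] 307.14
226 [133 135 137 133 115  93  81  87 107 124 132 132 131 131] 307.17
228 [149 147 147 141 120  94  82  90 115 138 147 145 140 135] 307.09
230 [122 117 116 115 101  86  81  84  97 113 129 142 151 151] 306.6
232 [124 128 131 127 111  91  81  87 102 114 116 121 135 148] 307.71
234 [131 131 131 127 111  90  82  87 106 122 129 130 136 146] 307.17
236 [130 131 131 127 112  90  81  87 105 122 131 137 145 152] 307.17
238 [139 136 134 129 110  90  80  87 108 131 144 151 151 142] 307.02
240 [163 166 168 160 133  99  81  94 129 159 169 161 150 141] 307.08
242 [157 172 185 177 144 102  82  89 119 152 167 170 168 168] 307.32
244 [181 184 183 164 130 100  89  91 108 139 161 167 166 166] 307.47
246 [189 189 182 159 125 103  97  96 109 141 163 167 168 168] 307.38
248 [183 176 169 155 131 112 103 103 118 145 164 168 168 168] 307.24
250 [181 173 168 165 161 154 150 154 160 164 166 165 163 152] 0.0
view dir [-0.76 -0.65]
[[307.36 219.76]]
[[307.54 234.32]]
[[307.69 246.38]]
```

```bash
python3 -c "
from h import *
plan([556.5,1.9,235],18.5)"
```

```text
lin [-0.0032  0.1327 -0.0022] tw [-0.0003  0.0006 -0.0001] rows 1.0
```

>>> {"op": "move_arm", "data": {
  "linear": [
    [-0.003,0.01,-0.002],
    [-0.003,0.03,-0.002],
    [-0.003,0.05,-0.002],
    [-0.003,0.07,-0.002],
    [-0.003,0.09,-0.002],
    [-0.003,0.11,-0.002],
    [-0.003,0.125,-0.002],
    [-0.003,0.132,-0.002],
    [-0.003,0.132,-0.002],
    [-0.003,0.132,-0.002],
    [-0.003,0.132,-0.002]
  ],
  "twist": [
    [0,0,0],
    [0,0,0],
    [0,0,0],
    [0,0,0],
    [0,0,0],
    [0,0,0],
    [0,0,0],
    [0,0,0],
    [0,0,0],
    [0,0,0],
    [0,0,0]
  ],
  "hand": [-1,-1,-1,-1,-1,-1,-1,-1,-1,-1,-1]
}}

```text
time: 16.35
tool_pos: [556.8, 1.9, 235.7]
tcp_rot: [-90.0, -0.0, 18.6]
ft_force: [-0.8, 0.9, -0.5]
finger_gap: 11.2
```

```bash
python3 -c "
from h import *
s=st();print(s['qd'].round(2));plan([556.5,1.9,158.2],18.5)
a=snap('scene');print(proj(a,s['tool_pos']-[0,0,99.2]))
u0,v0=282,215
save('h2',cv2.resize(a['frame'][v0:v0+75,u0:u0+60],None,fx=8,fy=8,interpolation=2))"
```

```text
t 16.35 p [556.8   1.9 235.7] rpy [-8.999e+01 -4.000e-02  1.855e+01] F [-0.8  0.9 -0.5] gap 11.2
[ 0.01 -0.14 -0.17 -0.01  0.11  0.08]
lin [-1.100e-03  2.582e-01  1.000e-04] tw [-0.0001  0.0006  0.0004] rows 1.9
[[307.68136579 260.19006821]]
```

View pics/h2.png

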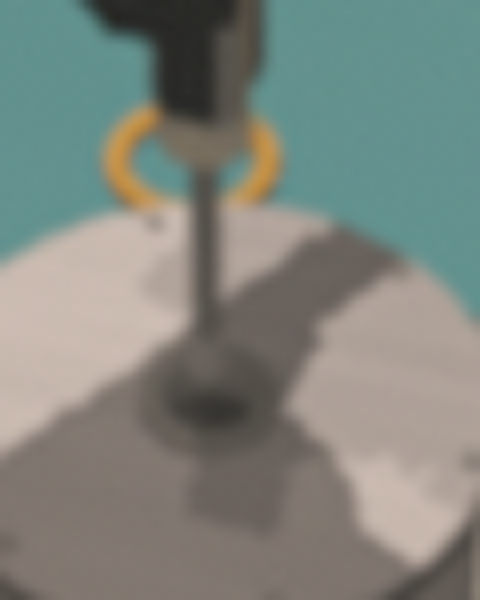

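The stem is about 0.5 px (1 mm) left of the bore centre: shaft at crop x≈204, bush at 208. I will shift slightly and go down slowly.

```bash
python3 -c "
from h import *
plan([556.3,2.5,190],18.5);plan([556.3,2.5,158.2],18.5)"
```

```text
lin [-0.001   0.1525  0.0024] tw [-0.0001  0.0005  0.0005] rows 1.1
lin [-0.0011  0.2585  0.0024] tw [-0.0001  0.0005  0.0005] rows 1.9
```

>>> {"op": "move_arm", "data": {
  "linear": [
    [-0.001,0.003,0.0024],
    [-0.001,0.012,0.0024],
    [-0.001,0.03,0.0024],
    [-0.001,0.05,0.0024],
    [-0.001,0.07,0.0024],
    [-0.001,0.09,0.0024],
    [-0.001,0.11,0.0024],
    [-0.001,0.13,0.0024],
    [-0.001,0.145,0.0024],
    [-0.001,0.152,0.0024],
    [-0.001,0.152,0.0024],
    [-0.001,0.152,0.0024]
  ],
  "twist": [
    [0,0,0],
    [0,0,0],
    [0,0,0],
    [0,0,0],
    [0,0,0],
    [0,0,0],
    [0,0,0],
    [0,0,0],
    [0,0,0],
    [0,0,0],
    [0,0,0],
    [0,0,0]
  ],
  "hand": [-1,-1,-1,-1,-1,-1,-1,-1,-1,-1,-1,-1]
}}

```text
time: 17.4
tool_pos: [556.4, 2.5, 190.2]
tcp_rot: [-90.0, -0.0, 18.5]
ft_force: [-0.6, 0.1, -1.1]
finger_gap: 11.1
```

```bash
python3 -c "
from h import *
s=st();print(s['wrist_torque'].round(2));plan([556.3,2.3,158],18.5)"
```

```text
t 17.4 p [556.4   2.5 190.2] rpy [-9.000e+01 -4.000e-02  1.855e+01] F [-0.6  0.1 -1.1] gap 11.1
[-0.    0.   -0.01]
lin [-0.0006  0.1073 -0.0005] tw [-0.0001  0.0005  0.0005] rows 0.8
```

>>> {"op": "move_arm", "data": {
  "linear": [
    [0,0.006,0],
    [0,0.02,0],
    [0,0.035,0],
    [0,0.05,0],
    [0,0.065,0],
    [0,0.08,0],
    [0,0.093,0],
    [0,0.103,0],
    [0,0.107,0],
    [0,0.107,0],
    [0,0.107,0],
    [0,0.107,0]
  ],
  "twist": [
    [0,0,0],
    [0,0,0],
    [0,0,0],
    [0,0,0],
    [0,0,0],
    [0,0,0],
    [0,0,0],
    [0,0,0],
    [0,0,0],
    [0,0,0],
    [0,0,0],
    [0,0,0]
  ],
  "hand": [-1,-1,-1,-1,-1,-1,-1,-1,-1,-1,-1,-1]
}}

```text
time: 18.4
tool_pos: [556.6, 2.5, 158.4]
tcp_rot: [-90.0, -0.1, 18.6]
ft_force: [0.2, -1.2, -0.1]
finger_gap: 11.2
```

```bash
python3 -c "
from h import *
s=st();print(s['wrist_torque'].round(2),s['qd'].round(2))
a=snap('scene');X=s['tool_pos'];print(proj(a,X-[0,0,14.2]),proj(a,[X[0],X[1],124]))
c=cv2.resize(a['frame'][225:285,277:337],None,fx=9,fy=9,interpolation=2); save('h3',c)
P=cloud(a);m=(np.hypot(P[...,0]-574,P[...,1]+268)<60)&(P[...,2]>15)&(P[...,2]<60);print('wipes px',m.sum())"
```

```text
t 18.4 p [556.6   2.5 158.4] rpy [-9.001e+01 -7.000e-02  1.855e+01] F [ 0.2 -1.2 -0.1] gap 11.2
[-0.01  0.01 -0.04] [-0.05 -0.04  0.   -0.01  0.02 -0.01]
[[307.90617452 257.80325173]] [[307.98459919 264.16108773]]
wipes px 389
```

View pics/h3.png

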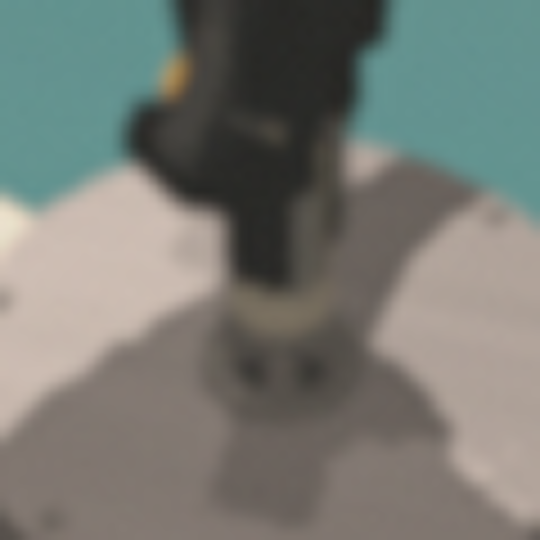

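The last picture shows the shaft at crop x≈282 between equal dark gaps (253 and 312). The bush spans 203–362, so its centre is also at 282. The arm is still and there is no contact force.

```bash
python3 -c "
from h import *
st();print(r.hand_in())"
```

```text
t 18.45 p [556.6   2.5 158.4] rpy [-9.001e+01 -7.000e-02  1.855e+01] F [-0.1  0.3 -1. ] gap 11.5
the job is handed in; nothing more can be done
None
```

I put both wipes in the grey foil dish. I then took the flat-grip stem out of the rack and lowered it into the cup's mouth, where the arm is still holding it. I handed in at 18.45 s.

**Last checks:**
- **Stem pose:** the tool is upright within 0.1° and still. By the tool height, the collar is about 20 mm above the rim.
- **Contact:** the forces stayed at sensor noise (about 1 N) on the way down, with no sign of touching the cup.
- **Centring:** in the side view the shaft sits mid-bore, with equal gaps on both sides. Along that camera's line of sight I could not check it directly. There the two cameras' estimates of the mouth differed by about 1 mm, against about 7 mm of clearance round the sample.
- **Wipes:** the last depth reading still showed both in the dish.
- **Rest of the bench:** the gripper closed only on the wipes and the stem. I did not check the other items one by one at the end.

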